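Make up two bench kits from mixed stock

TASK

Make up the two bench kits from the stock standing on the bench: the blue tray gets the red-nozzled dropper bottle and the green-lidded pot, the yellow tray gets the amber vial and the small beaker. Stand each thing upright and flat on the floor of a compartment, one to a compartment (either one). Do not tip the kit things over, and leave the orange-lidded pot and the clear round dish where they are.

Things in the scene. Friction and masses are not known exactly. Their poses are not given: they have to be found in the camera images.
- tray_blue: Blue kit tray, fixed to the bench, 62 mm (x) by 132 mm (y). Origin at the centre of its underside, z up. Two compartments in a row along y, each 54 mm (x) by 60 mm (y) inside, centred 32 mm from the origin towards +y and -y. Their floor is 3 mm above the bench; the lips and the rib between them, 4 mm thick, stand 8 mm above the bench. The trays shift and swap places.
- tray_yellow: Yellow kit tray, fixed to the bench, 62 mm (x) by 132 mm (y). Origin at the centre of its underside, z up. Two compartments in a row along y, each 54 mm (x) by 60 mm (y) inside, centred 32 mm from the origin towards +y and -y. Their floor is 3 mm above the bench; the lips and the rib between them, 4 mm thick, stand 8 mm above the bench. The trays shift and swap places.
- dropper_mid (a point): Small white dropper bottle with a red pointed nozzle, 25 mm diameter body up to 52 mm, 78 mm high overall, stands upright among the stock. Point on its axis half-way up, 39 mm above its underside; z along its axis, up.
- green_pot_mid (a point): White sample pot with a green lid, 36 mm diameter, 46 mm high, stands upright among the stock. Point at its centre, 23 mm above its underside; z along its axis, up.
- vial_mid (a point): Brown (amber) glass vial with a black cap, body 30 mm diameter up to 46 mm, cap 26 mm diameter, 62 mm high overall, stands upright among the stock. Point on its axis half-way up, 31 mm above its underside; z along its axis, up.
- beaker_mid (a point): Small empty clear beaker, 41 mm across the rim, slightly narrower at the foot, 34 mm high, stands mouth up among the stock. Point on its axis half-way up, 17 mm above its underside; z along its axis, up.
- orange_pot_mid (a point): White sample pot with an orange lid, 36 mm diameter, 46 mm high, belongs to neither kit: leave it standing in the stock. Point at its centre, 23 mm above its underside.
- petri: Clear round lidded dish, 64 mm diameter, 16 mm high, lying to the right of the trays: leave it alone. Origin at the centre of its underside.
- pipette_stand_a: Cream pipette stand, fixed, just right of the stock and trays; never moves. 337 mm high; its ring of arms, 206 mm above the bench, and the pipettes on its right-hand side reach about 95 to 110 mm from its axis. Origin on its axis at the bench. Keep the gripper and arm clear of it. A second one stands to its right, and a wall behind the trays.
Not all that is in view belongs to the job. What is shaped like the part that bears green_pot_mid but pink or purple is not meant.

How it is judged:
By the outcome, as a careful person would: the job done as asked, in the order asked, and still so for the second after the job is handed in, with the robot touching nothing.
It also fails if it takes over 109 s, if anything falls off the work surface, if the arm or the gripper's body presses on something with over 40 N, if the wrist force passes 120 N, or if a joint passes its speed limit or range.

ROBOT

A 6-joint arm with a two-finger parallel gripper is mounted at the origin on the work surface; the furniture and walls round the work are solid. World frame = base frame: x ahead of the robot, y to its left, z up, the work surface at z = 0. Lengths are in m, angles in degrees, forces in N, time in s.
With the tool pointing down it reaches from about 0.35 to 0.875 m from the base axis. Payload 4.2 kg.
Tool frame: the origin (TCP) lies at the centre of the arm's flange, where the gripper is bolted on; the fingertips stand 182 mm ahead of it and the grasp point (between the pads) lies 164 mm ahead of it (r.nose_length is the distance from the TCP to the fingertips, in m); z points along the fingers, y is the line along which they close (so a half turn about z gives the same grasp; the last joint's range is limited). The gripper opens to 87 mm and grips with 3 to 60 N. Pads are 19 mm wide; open, the fingers measure 117 mm over their backs; the gripper's body (75 mm by 190 mm) begins 51 mm behind the grasp point.
Start: joints at [86.265, 22.042, 0.453, 0, -68.411, -14.817], TCP at [0.199, 0.593, 0.405] pointing down, gripper open.
Joint ranges: [-179.83, 179.83], [-69.29, 118.12], [-61.27, 80.66], [-181.25, 117.63], [-171.15, -9.14], [-177.46, 177.46]. Speed limits (degrees/s): [159.86, 159.86, 180, 180, 180, 180].

INTERFACE

Orientations are given as a 3x3 rotation matrix whose columns are the frame's x, y, z axes.
In Python, from station import r, vision gives the robot as it stands. The module is installed in compiled form; this text tells all that it offers.
- The arm moves only by the shell command python3 -m creep 'ROWS'. ROWS is JSON, a list of rows, each a list of 7 numbers: the opening, from -1 (shut) to 1 (fully open), then the shift along the tool's x, y, z in mm, then the turn, a rotation vector about the tool's x, y, z in degrees. A call has 1 to 8 rows; each row is the pose to reach, as a shift and turn from the pose commanded when the call began, along the tool's axes at that moment; what a row does not reach only later rows make up. A row lasts 1/12 s, in which the tool goes at most 41.7 mm and 7.16 degrees, less where a joint would pass 70% of its speed; a pose out of reach is approached as far as the arm can. A call with a gripper value outside its range is refused whole. The fingers move at their own pace and stop on an object; the grip force is fixed at half the most. Time passes only in rows, so rows that repeat a pose let the fingers close. It gives the time, the measured TCP pose, the force, the opening and the grip force at its end, in the units of the state.
- r.sense(): the state, without advancing time (a new reading comes with each control period).
- vision.capture(name): name is "scene" or "side" or "wrist"; returns (picture, depth): 420x560x3 uint8, red, green, blue; 420x560 float32, m along the optical axis (not along the pixel's ray), 0 where there is no reading.
- vision.camera_model(name): a dict with "vertical_fov" (degrees; the focal length in pixels is half the picture's height over the tangent of half this angle, whatever the lens; pixels are square), "cx", "cy" (the principal point, pixels), "extrinsics" (4x4, takes a point from camera to world coordinates); the wrist camera has in their place "mount" (4x4, takes a point from camera to tool coordinates, whose origin is the TCP and whose axes are the flange's). Camera axes: x right, y down, z forward; pixel columns grow to the right and rows downward; lengths in m; the calibration is good to about 2 mm. The wrist camera is an equidistant fisheye: a pixel r from the principal point sees the ray r / f radians off the axis. A picture is of the moment at which its call begins: read the wrist's pose just before it. camera_model takes no time and is no camera call.
- r.finish_job(): hands the job in; it is judged then, once.
Trained networks look in the newest picture that a camera, given by its name, has taken for a name from the list of things; names that differ only in an ending like _2 or _b are one class to them, and where a whole thing is asked for, a point or a joint stands for the part that bears it (a point fixed in the world has none). Each returns a list of dicts, best first, with "conf" (0 to 1); they miss things now and then, are a little off and sometimes report something else, mostly with a low value. They report only what shows in the picture. A call takes as long as a camera call. They do not tell look-alikes from the thing itself.
- vision.find_in(camera, thing): "uv" ([column, row] in pixels, amid what is visible of it).
- vision.cut_out(camera, thing): "region" (420x560 bool, what is visible of it) and "uv" ([column, row] in pixels, amid what is visible of it).
The state is a dict: "time_s": time; "joints": joint angles; "joint_velocities": joint speeds; "effort": joint torques, N m; "tcp_pos": TCP position; "ee_rot": TCP orientation; "wrist_force": force on the tool from outside, world axes, zero at the start; "moment": the same for the moment, N m; "gripper_width": opening from 0.0 (shut) to 1.0 (fully open); "gripper_force": force on a finger pad.
Only numpy, scipy, OpenCV 4.12 (cv2) and the standard library are available. Lean on these libraries where they do the work, as an engineer would, in place of code of your own. Each camera call takes 0.05 s, during which the arm holds its last target. There are 200 camera calls.

## Working session

There is one attempt and no reset: what is moved stays moved. The work goes in short steps, Python scripts to look and compute and a shell command to move; the robot and the scene stay as the last step left them, time stands still between calls to the robot, and variables do not carry over. Pictures are saved under pics/ and viewed, at most 14 in all, crops included, and the job is handed in when it is done.

```bash
mkdir -p pics; cat > h.py <<'E'
import numpy as np, cv2
from station import r, vision
def model(c):
    m=vision.camera_model(c); f=210/np.tan(np.radians(m["vertical_fov"]/2)); return m,f
def cloud(c,depth,s=None):
    m,f=model(c); v,u=np.mgrid[0:420,0:560].astype(float)
    x=u-m["cx"]; y=v-m["cy"]
    if "mount" in m:
        rr=np.hypot(x,y)+1e-9; th=rr/f; k=np.tan(th)/rr
        T=np.eye(4); T[:3,:3]=np.array(s["ee_rot"]); T[:3,3]=s["tcp_pos"]; E=T@np.array(m["mount"])
    else: k=1/f; E=np.array(m["extrinsics"])
    P=np.stack([x*k*depth,y*k*depth,depth,np.ones_like(depth)],-1)
    return (P@E.T)[...,:3]
def proj(c,p):
    m,f=model(c); q=np.linalg.inv(np.array(m["extrinsics"]))@np.r_[p,1]
    return q[:2]/q[2]*f+[m["cx"],m["cy"]]
E
python3 - <<'E'
from h import *
s=r.sense(); print(s)
N=["tray_blue","tray_yellow","dropper_mid","green_pot_mid","vial_mid","beaker_mid","orange_pot_mid","petri","pipette_stand_a"]
for c in ["scene","side","wrist"]:
    im,d=vision.capture(c); np.savez(f"{c}0.npz",im=im,d=d); cv2.imwrite(f"pics/{c}0.png",im[...,::-1])
    P=cloud(c,d,s)
    for n in N:
        for o in vision.cut_out(c,n)[:3]:
            g=o["region"]&(d>0)
            if g.sum()<5: continue
            q=P[g]; top=q[q[:,2]>np.percentile(q[:,2],95)-.004]
            print(c,n,round(o["conf"],2),np.round(o["uv"]),g.sum(),"med",np.round(np.median(q,0),3),"lo",np.round(np.percentile(q,3,0),3),"hi",np.round(np.percentile(q,97,0),3),"top",np.round(top.mean(0),3))
E
```

```text
{'time_s': 0.0, 'joints': array([ 8.62640663e+01,  2.20908696e+01,  3.78847777e-01, -3.03813860e-02,
       -6.84108803e+01, -1.48160524e+01]), 'joint_velocities': array([-0.02766382, -0.05381411, -0.0124958 ,  0.07835125, -0.01963494,
       -0.05024989]), 'effort': array([ 9.58871933e-04, -3.90664852e+01,  1.87406892e+01,  4.21986580e+00,
        1.10468621e-02, -1.96920032e-04]), 'tcp_pos': array([0.19875629, 0.59233132, 0.40364805]), 'ee_rot': array([[ 9.47973126e-01, -3.18349736e-01, -6.31772136e-04],
       [-3.18350354e-01, -9.47970784e-01, -2.10831215e-03],
       [ 7.22790898e-05,  2.19974814e-03, -9.99997578e-01]]), 'wrist_force': array([ 0.53327914, -0.29030935, -0.58223408]), 'moment': array([0.00040778, 0.04069654, 0.03447907]), 'gripper_force': 0.0, 'gripper_width': 1.0003757214051558}
scene tray_blue 0.68 [334. 238.] 649 med [0.562 0.2   0.006] lo [0.499 0.168 0.003] hi [0.628 0.233 0.011] top [0.562 0.199 0.01 ]
scene tray_yellow 0.76 [305. 218.] 607 med [0.587 0.318 0.006] lo [0.523 0.283 0.002] hi [0.655 0.354 0.011] top [0.59  0.318 0.009]
scene dropper_mid 0.65 [2
[... 2204 characters left out ...]
675 0.048] top [0.472 0.659 0.047]
side green_pot_mid 0.84 [259. 262.] 315 med [0.483 0.507 0.039] lo [0.47  0.486 0.005] hi [0.503 0.515 0.049] top [0.487 0.499 0.047]
side vial_mid 0.53 [327. 204.] 164 med [0.427 0.191 0.036] lo [0.415 0.182 0.007] hi [0.44  0.196 0.064] top [0.429 0.187 0.063]
side orange_pot_mid 0.48 [312. 220.] 212 med [0.433 0.286 0.037] lo [0.421 0.26  0.006] hi [0.449 0.293 0.049] top [0.438 0.277 0.047]
side petri 0.54 [289. 166.] 164 med [0.614 0.014 0.017] lo [ 0.585 -0.018  0.008] hi [0.643 0.038 0.02 ] top [0.615 0.009 0.018]
wrist green_pot_mid 0.63 [136.  68.] 1134 med [0.379 0.695 0.043] lo [ 0.365  0.682 -0.002] hi [0.398 0.715 0.045] top [0.382 0.699 0.043]
```

View images.

```bash
python3 - <<'E'
from h import *
a=cv2.imread("pics/scene0.png")[170:300,120:460]; b=cv2.imread("pics/side0.png")[130:400,180:400]
cv2.imwrite("pics/sc_crop.png",cv2.resize(a,None,fx=2.3,fy=2.3,interpolation=cv2.INTER_CUBIC))
cv2.imwrite("pics/sd_crop.png",cv2.resize(b,None,fx=2.2,fy=2.2,interpolation=cv2.INTER_CUBIC))
E
```

```text
(no output)
```

View pics/sc_crop.png

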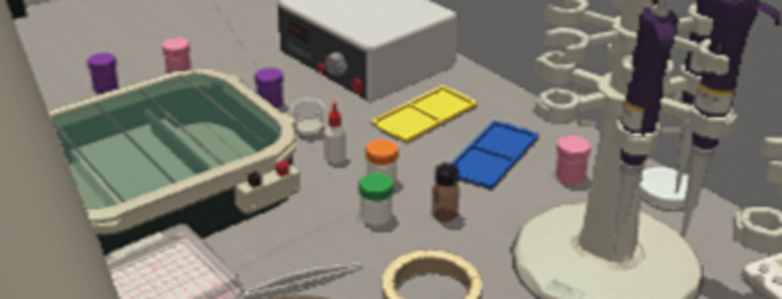

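View pics/sd_crop.png

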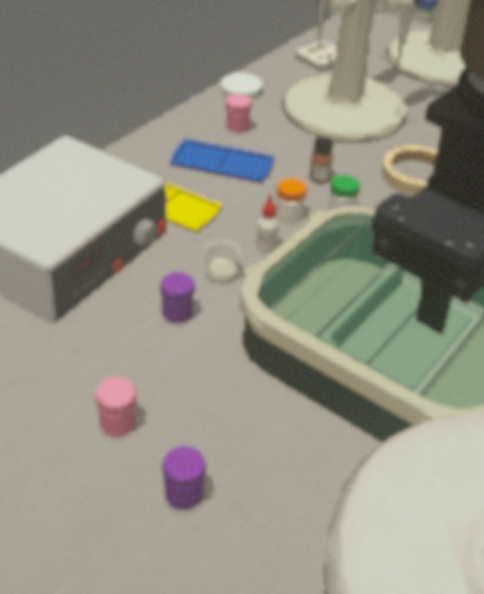

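View pics/wrist0.png

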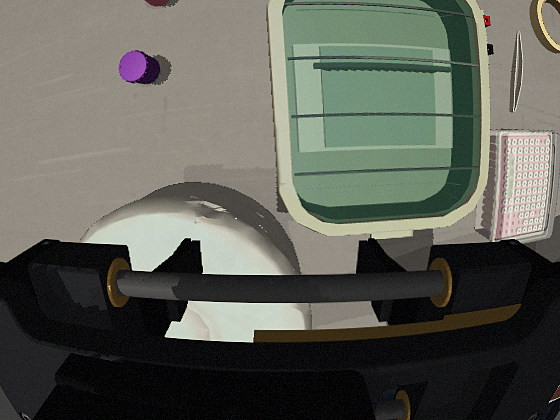

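```bash
python3 - <<'E'
from h import *
print(np.round(vision.camera_model("wrist")["mount"],3), vision.camera_model("wrist")["vertical_fov"])
H=np.full((24,24),-1.)  # 4cm cells x .2-.. y -.2
for c in ["scene","side"]:
    d=np.load(f"{c}0.npz")["d"]; P=cloud(c,d)[d>0]
    i=((P[:,0]-.2)/.03).astype(int); j=((P[:,1]+.15)/.03).astype(int)
    ok=(P[:,0]>.2)&(P[:,1]>-.15)&(i<24)&(j<24)&(P[:,2]<.5)
    for a,b,z in zip(i[ok],j[ok],P[ok,2]): H[a,b]=max(H[a,b],z)
print("y",[round(-.135+.03*j,2) for j in range(24)])
for i in range(24): print(f"{.215+.03*i:.2f}"," ".join(f"{int(h*1000) if h>=0 else -1:4d}" for h in H[i]))
E
```

```text
[[-0.001 -0.962 -0.273  0.075]
 [ 1.    -0.001 -0.001  0.   ]
 [ 0.    -0.273  0.962  0.021]
 [ 0.     0.     0.     1.   ]] 65.70646984690485
y [-0.14, -0.11, -0.08, -0.05, -0.02, 0.01, 0.04, 0.07, 0.1, 0.14, 0.16, 0.19, 0.22, 0.26, 0.28, 0.31, 0.34, 0.38, 0.41, 0.43, 0.46, 0.49, 0.52, 0.55]
0.21    7    6    5    4    4    4    4   -1   -1   -1   -1   -1   12   12    3    4   84   84   85   83   83  337  336  499
0.24    9    6    5    4    3    5    4    3    2   -1    2    4   12   11    4    5   84   83   84   84   83   84   85  494
0.28    7    4    4    4    3    3    4   22   22   22   20    9   12    4    4   82   84   84   87   84   83   83   85   86
0.30  217    3    5    4    4    5    3   23    4   23   23    7    4    4    4   83   84   83   83   85   84   84   84   85
0.33  276    5    5    4    4    4    5   22   21   22   23    5    4    4   60   84   84   85   85   85   84   82   85   84
0.36   27    4  315  355  355  275  274   21   22   22    4    5   50   50    4   81   84   84   83   84   86   84   84   83
0.40  268    4   26  357  355  275  276  274    4    5  
[... 1493 characters left out ...]
   -1   -1   -1   -1  214  499  499  499  499  499   -1   -1   90   95   94
0.78   -1   -1   -1   -1   -1   -1   -1   -1   -1   -1   -1   -1   -1   -1   -1   -1   -1  494  499  499  499  499  499   24
0.81   -1   -1   -1   -1   -1   -1   -1   -1   -1   -1   -1   -1   -1   -1   -1   -1   -1   -1   -1   -1   -1  498  499  499
0.84   -1   -1   -1   -1   -1   -1   -1   -1   -1   -1   -1   -1   -1   -1   -1   -1   -1   -1   -1   -1   -1   -1   -1   -1
0.87   -1   -1   -1   -1   -1   -1   -1   -1   -1   -1   -1   -1   -1   -1   -1   -1   -1   -1   -1   -1   -1   -1   -1   -1
0.90   -1   -1   -1   -1   -1   -1   -1   -1   -1   -1   -1   -1   -1   -1   -1   -1   -1   -1   -1   -1   -1   -1   -1   -1
```

```bash
python3 -m creep '[[1,28,25,0,0,0,0],[1,56,50,0,0,0,0],[1,84,75,0,0,0,0],[1,112,100,0,0,0,0],[1,140,125,0,0,0,0],[1,168,150,0,0,0,0],[1,196,175,0,0,0,0],[1,224,200,0,0,0,0]]' && python3 -m creep '[[1,25,23,0,0,0,0],[1,50,47,0,0,0,0],[1,50,47,0,0,0,0],[1,50,47,0,0,0,0]]'
cat > look.py <<'E'
import sys
from h import *
tag=sys.argv[1]; N=sys.argv[2:]
s=r.sense(); im,d=vision.capture("wrist"); cv2.imwrite(f"pics/{tag}.png",im[...,::-1]); P=cloud("wrist",d,s)
np.savez(tag+".npz",im=im,P=P,d=d)
print(s["time_s"],s["tcp_pos"],s["joints"].round(1))
for n in N:
    for o in vision.cut_out("wrist",n)[:3]:
        g=o["region"]&(d>0)
        if g.sum()<5: continue
        q=P[g]; top=q[q[:,2]>np.percentile(q[:,2],97)-.004]
        c,rad=cv2.minEnclosingCircle((top[:,:2]*1000).astype(np.float32))
        br=cv2.minAreaRect((q[:,:2]*1000).astype(np.float32))
        print(n,round(o["conf"],2),np.round(o["uv"]),g.sum(),"topz",np.round(top[:,2].mean(),3),"circ",np.round(c,1),round(rad,1),"rect",np.round(br[0],1),np.round(br[1],1),round(br[2],1),"rgb",im[g].mean(0).round())
E
python3 look.py w1 tray_blue tray_yellow dropper_mid green_pot_mid vial_mid beaker_mid orange_pot_mid
```

```text
time_s: 2.17
tcp_pos: [0.348, 0.3298, 0.4051]
ee_rot: [[0.948, -0.318, 0.0], [-0.318, -0.948, 0.001], [0.0, -0.001, -1.0]]
wrist_force: [0.5, 0.4, -0.0]
gripper_width: 1.001
gripper_force: 0.0
time_s: 2.5
tcp_pos: [0.3805, 0.2697, 0.4051]
ee_rot: [[0.947, -0.321, 0.0], [-0.321, -0.947, 0.001], [0.0, -0.001, -1.0]]
wrist_force: [-0.2, -0.0, -0.1]
gripper_width: 1.004
gripper_force: 0.0
2.5 [0.3805487  0.26973626 0.40506991] [ 55.4   6.4 -20.8   0.  -62.8  15.9]
tray_blue 0.91 [288.  33.] 4055 topz 0.006 circ [550.1 200.4] 60.6 rect [548.6 199.1] [108.3  65. ] 6.2 rgb [ 45.  97. 185.]
tray_yellow 0.6 [185.  40.] 4367 topz 0.006 circ [584.9 320.3] 67.4 rect [583.3 321.7] [ 64.9 123.7] 81.5 rgb [230. 229.  83.]
dropper_mid 0.71 [200. 155.] 562 topz 0.076 circ [442.3 345. ] 2.6 rect [439.1 349.3] [25.6 35.1] 46.9 rgb [125.  85.  77.]
green_pot_mid 0.97 [307. 177.] 986 topz 0.045 circ [381.6 236.7] 18.4 rect [377.4 235.3] [41.6 42.3] 71.7 rgb [37. 88. 44.]
green_pot_mid 0.68 [ 81. 167.] 954 topz 0.045 circ [487.8 494.8] 18.8 rect [488.4 494.1] [35.8 35.1] 5.2 rgb [ 91.  42. 111.]
vial_mid 0.7 [343. 114.] 721 topz 0.06 circ [429.9 179.8] 12.8 rect [429.2 174.4] [40.4 29.7] 81.6 rgb [35. 28. 25.]
beaker_mid 0.63 [140. 152.] 1081 topz 0.032 circ [472.3 414.1] 20.8 rect [468.6 421.1] [40.6 57.4] 25.4 rgb [178. 178. 164.]
orange_pot_mid 0.64 [140. 153.] 1049 topz 0.032 circ [472.2 413.9] 20.6 rect [469.  415.2] [40.5 46.1] 68.2 rgb [179. 179. 164.]
orange_pot_mid 0.61 [258. 134.] 929 topz 0.045 circ [439.3 272.8] 18.4 rect [440.  273.4] [34.5 35.8] 70.3 rgb [233. 153.  63.]
```

View pics/w1.png

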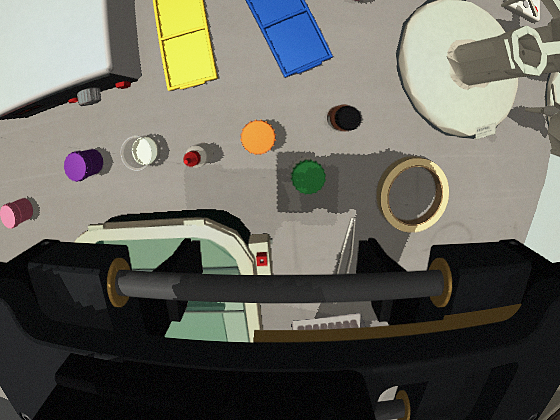

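```bash
python3 - <<'E'
from h import *
z=np.load("w1.npz"); Ps=[z["P"][z["d"]>0]]
for c in ["scene","side"]:
    d=np.load(f"{c}0.npz")["d"]; Ps.append(cloud(c,d)[d>0])
for nm,P in zip("wsS",Ps):
    print(nm)
    b=P[(P[:,2]>.06)&(P[:,2]<.11)&(P[:,1]>.33)&(P[:,0]>.5)&(P[:,0]<.75)&(P[:,1]<.6)]
    for x in np.arange(.52,.76,.02):
        q=b[abs(b[:,0]-x)<.01]
        if len(q): print("box x%.2f miny %.3f maxz %.3f n%d"%(x,np.percentile(q[:,1],1),q[:,2].max(),len(q)),end="; ")
    print()
    t=P[(P[:,2]>.07)&(P[:,2]<.1)&(P[:,0]<.5)&(P[:,1]>.25)&(P[:,1]<.56)&(P[:,0]>.2)]
    for y in np.arange(.29,.56,.03):
        q=t[abs(t[:,1]-y)<.015]
        if len(q): print("tub y%.2f maxx %.3f"%(y,np.percentile(q[:,0],98)),end="; ")
    print()
    w=P[(P[:,2]>.1)&(P[:,2]<.4)&(P[:,0]>.62)&(P[:,1]<.45)]
    for y in np.arange(-.05,.45,.05):
        q=w[abs(w[:,1]-y)<.01]
        if len(q): print("wall y%.2f minx %.3f"%(y,np.percentile(q[:,0],3)),end="; ")
    print()
E
```

```text
w
box x0.54 miny 0.433 maxz 0.063 n22; box x0.56 miny 0.381 maxz 0.092 n1212; box x0.58 miny 0.377 maxz 0.092 n2338; box x0.60 miny 0.373 maxz 0.093 n2211; box x0.62 miny 0.369 maxz 0.092 n2084; box x0.64 miny 0.368 maxz 0.093 n1707; box x0.66 miny 0.401 maxz 0.093 n1114; box x0.68 miny 0.431 maxz 0.093 n710; box x0.70 miny 0.459 maxz 0.092 n391; box x0.72 miny 0.484 maxz 0.092 n143; box x0.74 miny 0.510 maxz 0.090 n4; 
tub y0.29 maxx 0.321; tub y0.32 maxx 0.359; tub y0.35 maxx 0.384; tub y0.38 maxx 0.388; tub y0.41 maxx 0.395; tub y0.44 maxx 0.404; tub y0.47 maxx 0.417; tub y0.50 maxx 0.417; tub y0.53 maxx 0.408; 

s
box x0.54 miny 0.431 maxz 0.067 n7; box x0.56 miny 0.380 maxz 0.095 n244; box x0.58 miny 0.376 maxz 0.096 n380; box x0.60 miny 0.373 maxz 0.096 n247; box x0.62 miny 0.369 maxz 0.096 n233; box x0.64 miny 0.364 maxz 0.096 n217; box x0.66 miny 0.361 maxz 0.096 n209; box x0.68 miny 0.357 maxz 0.096 n211; box x0.70 miny 0.354 maxz 0.096 n204; box x0.72 miny 0.368 maxz 0.096 n102; box x0.74 miny 0.371 maxz 0.095 n34; 
tub y0.29 maxx 0.318; tub y0.32 maxx 0.355; tub y0.35 maxx
[... 543 characters left out ...]
19; box x0.62 miny 0.379 maxz 0.095 n467; box x0.64 miny 0.374 maxz 0.095 n466; box x0.66 miny 0.372 maxz 0.096 n447; box x0.68 miny 0.366 maxz 0.095 n438; box x0.70 miny 0.365 maxz 0.096 n422; box x0.72 miny 0.379 maxz 0.095 n333; box x0.74 miny 0.332 maxz 0.096 n125; 
tub y0.32 maxx 0.359; tub y0.35 maxx 0.442; tub y0.38 maxx 0.385; tub y0.41 maxx 0.390; tub y0.44 maxx 0.396; tub y0.47 maxx 0.407; tub y0.50 maxx 0.408; tub y0.53 maxx 0.399; tub y0.56 maxx 0.369; 
wall y-0.05 minx 0.645; wall y0.00 minx 0.658; wall y0.05 minx 0.672; wall y0.10 minx 0.686; wall y0.15 minx 0.699; wall y0.20 minx 0.712; wall y0.25 minx 0.726; wall y0.30 minx 0.739; wall y0.35 minx 0.753; wall y0.40 minx 0.766;
```

```bash
python3 -m creep '[[0.15,12,-30,20,0,0,0],[0.15,24,-60,50,0,0,0],[0.15,34,-91,80,0,0,0],[0.15,34,-91,100,0,0,0],[0.15,34,-91,100,0,0,0],[0.15,34,-91,100,0,0,0]]'
python3 look.py w2 dropper_mid beaker_mid
```

```text
time_s: 3.4
tcp_pos: [0.4409, 0.3468, 0.3034]
ee_rot: [[0.948, -0.317, -0.002], [-0.317, -0.948, -0.004], [-0.001, 0.004, -1.0]]
wrist_force: [-0.7, 0.0, 0.6]
gripper_width: 0.638
gripper_force: 0.0
3.4 [0.44088694 0.34681042 0.30338539] [ 54.7  21.3 -16.6   0.  -52.3  16.7]
beaker_mid 0.62 [192. 202.] 2116 topz 0.032 circ [471.9 414.2] 20.9 rect [470.4 416.9] [47.  47.5] 22.9 rgb [192. 190. 175.]
```

View pics/w2.png

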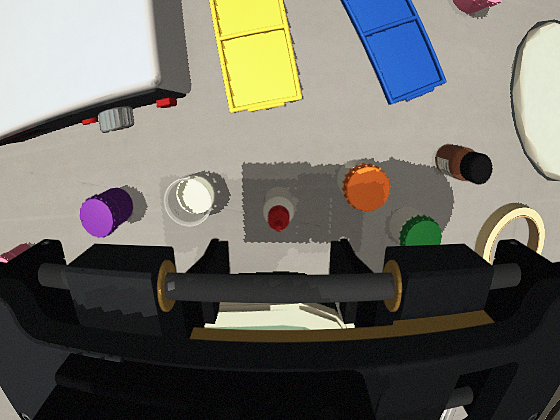

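```bash
python3 - <<'E'
from h import *
z=np.load("w2.npz"); P,d,im=z["P"],z["d"],z["im"].astype(int)
m=np.zeros(d.shape,bool); m[185:238,250:310]=1; m&=(d>0)&(P[...,2]>.015); 
for a,b in [(.015,.04),(.04,.054),(.054,.066),(.066,.09)]:
    g=m&(P[...,2]>a)&(P[...,2]<b)
    if g.sum()>3:
        c,rad=cv2.minEnclosingCircle((P[g][:,:2]*1000).astype(np.float32)); print(a,g.sum(),np.round(c,1),round(rad,1),np.round(P[g].mean(0)*1000,1))
s=r.sense(); print(s["tcp_pos"]+np.array(s["ee_rot"])[:,2]*.164)
E
```

```text
0.015 330 [442.7 345.3] 12.5 [450.  343.   31.7]
0.04 270 [442.9 345.1] 11.0 [447.4 343.7  44.4]
0.054 294 [442.3 345.3] 8.0 [444.8 344.6  61.2]
0.066 98 [443.1 345.1] 3.8 [443.4 345.   72.3]
[0.44145434 0.34705477 0.1429064 ]
```

```bash
python3 -m creep '[[0.15,0,0,30,0,0,0],[0.15,0,0,60,0,0,0],[0.15,0,0,85,0,0,0],[0.15,0,0,100,0,0,0],[0.15,0,0,100,0,0,0],[0.15,0,0,100,0,0,0]]' && python3 -m creep '[[-1,0,0,0,0,0,0],[-1,0,0,0,0,0,0],[-1,0,0,0,0,0,0],[-1,0,0,0,0,0,0],[-1,0,0,0,0,0,0],[-1,0,0,0,0,0,0]]'
```

```text
time_s: 4.05
tcp_pos: [0.4413, 0.3468, 0.2062]
ee_rot: [[0.948, -0.318, 0.001], [-0.318, -0.948, 0.001], [0.001, -0.002, -1.0]]
wrist_force: [0.1, -0.3, 0.2]
gripper_width: 0.579
gripper_force: 0.0
time_s: 4.55
tcp_pos: [0.4413, 0.3468, 0.2055]
ee_rot: [[0.948, -0.318, 0.001], [-0.318, -0.948, 0.001], [0.001, -0.001, -1.0]]
wrist_force: [-1.0, 1.3, 3.6]
gripper_width: 0.272
gripper_force: 30.0
```

```bash
python3 -m creep '[[-1,0,0,-25,0,0,0],[-1,0,0,-60,0,0,0],[-1,20,9,-80,0,0,0],[-1,55,25,-80,0,0,0],[-1,91,42,-80,0,0,0],[-1,127,58,-80,0,0,0],[-1,163,74,-80,0,0,0],[-1,188,86,-80,0,0,0]]' && python3 -m creep '[[-1,0,0,0,0,0,0],[-1,0,0,0,0,0,0],[-1,0,0,0,0,0,0]]'
python3 look.py w3 tray_blue tray_yellow petri
```

```text
time_s: 5.22
tcp_pos: [0.5939, 0.2031, 0.2845]
ee_rot: [[0.948, -0.32, 0.0], [-0.32, -0.948, -0.0], [0.0, 0.0, -1.0]]
wrist_force: [-0.5, 1.5, -0.3]
gripper_width: 0.272
gripper_force: 30.0
time_s: 5.47
tcp_pos: [0.5917, 0.2053, 0.2842]
ee_rot: [[0.948, -0.319, -0.001], [-0.319, -0.948, -0.0], [-0.001, 0.001, -1.0]]
wrist_force: [-0.4, 0.5, -0.8]
gripper_width: 0.271
gripper_force: 30.0
5.4667 [0.59166581 0.20525602 0.28424924] [ 33.9  28.1  -8.3  -0.  -53.7  37.5]
tray_yellow 0.73 [154. 209.] 4658 topz 0.01 circ [621.  284.1] 67.9 rect [617.9 288.5] [130.2  69.6] 77.9 rgb [232. 226.  85.]
petri 0.73 [480. 118.] 3545 topz 0.014 circ [616.    6.8] 32.6 rect [613.7   0.7] [77.4 66.8] 55.7 rgb [227. 230. 226.]
```

View pics/w3.png

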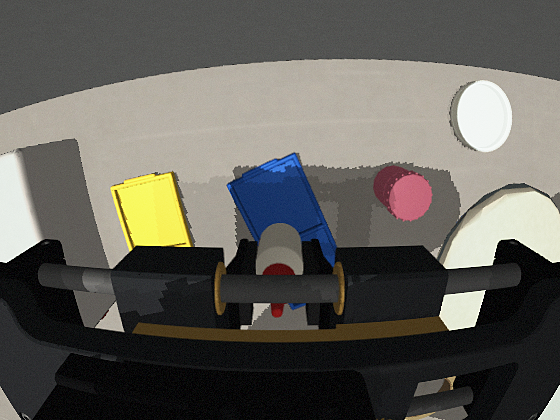

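```bash
cat > trays.py <<'E'
from h import *
import glob
for nm in ["blue","yellow"]:
    Q=[]
    for f in ["w1","w2","w3"]:
        z=np.load(f+".npz"); P,d,im=z["P"],z["d"],z["im"].astype(int)
        R,G,B=im[...,0],im[...,1],im[...,2]
        m=(B>R+40)&(B>G+25) if nm=="blue" else (R>B+70)&(G>B+70)&(abs(R-G)<40)
        c=(562,200) if nm=="blue" else (589,320)
        m&=(d>0)&(P[...,2]<.012)&(P[...,2]>-.004)&(np.hypot(P[...,0]-c[0]/1e3,P[...,1]-c[1]/1e3)<.09)
        q=P[m][:,:2]*1000; Q.append(q)
        b=cv2.minAreaRect(q.astype(np.float32)); print(nm,f,len(q),np.round(b[0],1),np.round(b[1],1),round(b[2],1))
    b=cv2.minAreaRect(np.vstack(Q).astype(np.float32)); print(nm,"all",np.round(b[0],1),np.round(b[1],1),round(b[2],1))
E
python3 trays.py
```

```text
blue w1 3972 [548.5 199.3] [108.3  63.6] 6.2
blue w2 6490 [547.1 198.5] [105.9  67. ] 6.2
blue w3 5759 [564.5 202.7] [133.7  63.6] 6.4
blue all [562.7 200.4] [137.6  67.1] 7.0
yellow w1 4203 [583.4 321.9] [ 64.4 124.1] 82.1
yellow w2 7821 [574.6 322.2] [ 63.9 106.4] 81.8
yellow w3 4238 [623.  317.4] [67.4 70.8] 80.8
yellow all [590.  321.9] [ 67.5 137.1] 82.2
```

```bash
python3 -m creep '[[-1,0,0,30,0,0,0],[-1,0,0,55,0,0,0],[-1,0,0,70,0,0,0],[-1,0,0,75,0,0,0],[-1,0,0,75,0,0,0],[-1,0,0,75,0,0,0]]'
```

```text
time_s: 6.17
tcp_pos: [0.5919, 0.2061, 0.2103]
ee_rot: [[0.948, -0.317, 0.001], [-0.317, -0.948, 0.0], [0.001, -0.001, -1.0]]
wrist_force: [0.0, -0.5, 0.8]
gripper_width: 0.274
gripper_force: 30.0
```

```bash
python3 -m creep '[[-1,0,0,1.5,0,0,0],[-1,0,0,1.5,0,0,0],[-1,0,0,1.5,0,0,0]]' && python3 -m creep '[[-0.25,0,0,0,0,0,0],[-0.1,0,0,0,0,0,0],[0.15,0,0,0,0,0,0],[0.15,0,0,0,0,0,0],[0.15,0,0,0,0,0,0],[0.15,0,0,-20,0,0,0],[0.15,0,0,-60,0,0,0],[0.15,0,0,-95,0,0,0]]'
```

```text
time_s: 6.42
tcp_pos: [0.592, 0.2055, 0.2086]
ee_rot: [[0.948, -0.318, 0.001], [-0.318, -0.948, 0.0], [0.0, -0.001, -1.0]]
wrist_force: [-0.8, 0.3, -0.6]
gripper_width: 0.274
gripper_force: 30.0
time_s: 7.08
tcp_pos: [0.592, 0.2051, 0.3037]
ee_rot: [[0.948, -0.318, -0.002], [-0.318, -0.948, -0.002], [-0.001, 0.002, -1.0]]
wrist_force: [0.9, 1.1, 1.4]
gripper_width: 0.572
gripper_force: 0.0
```

```bash
python3 -m creep '[[0.4,-26,4,0,0,0,7],[0.4,-56,10,0,0,0,14],[0.4,-86,15,0,0,0,21],[0.4,-116,20,0,0,0,28],[0.4,-146,25,0,0,0,35],[0.4,-176,31,0,0,0,42],[0.4,-200,35,0,0,0,49],[0.4,-209,37,0,0,0,56]]' && python3 -m creep '[[0.4,0,0,5,0,0,7],[0.4,0,0,10,0,0,14],[0.4,0,0,15,0,0,20],[0.4,0,0,20,0,0,22],[0.4,0,0,20,0,0,22],[0.4,0,0,20,0,0,22]]'
python3 look.py w4 green_pot_mid orange_pot_mid vial_mid; python3 - <<'E'
from h import *
for c in ["scene","side"]:
    im,d=vision.capture(c); np.savez(c+"4.npz",im=im,d=d); P=cloud(c,d)
    g=(d>0)&(np.hypot(P[...,0]-.5935,P[...,1]-.2035)<.03)&(P[...,2]>.016)
    q=P[g]*1000
    for a,b in [(15,30),(30,50),(50,65),(65,90)]:
        k=q[(q[:,2]>a)&(q[:,2]<b)]
        if len(k): print(c,a,len(k),k.mean(0).round(1),k[:,2].max().round(1))
E
```

```text
time_s: 7.75
tcp_pos: [0.3795, 0.2362, 0.3034]
ee_rot: [[0.262, -0.965, -0.001], [-0.965, -0.262, -0.0], [-0.0, 0.001, -1.0]]
wrist_force: [0.4, -0.4, 0.3]
gripper_width: 0.7
gripper_force: 0.0
time_s: 8.25
tcp_pos: [0.3821, 0.2367, 0.2833]
ee_rot: [[-0.113, -0.994, -0.0], [-0.994, 0.113, -0.0], [0.0, 0.0, -1.0]]
wrist_force: [1.0, 0.8, 0.0]
gripper_width: 0.698
gripper_force: 0.0
8.25 [0.3821383  0.2366693  0.28329762] [ 52.6  13.  -33.    0.  -44.  -59.1]
green_pot_mid 0.71 [283. 219.] 2389 topz 0.045 circ [380.9 236.4] 18.8 rect [381.5 244.6] [53.7 41.7] 85.8 rgb [ 79. 165.  91.]
green_pot_mid 0.59 [40. 97.] 2004 topz 0.045 circ [579.2 107.4] 19.2 rect [600.8  99.9] [40.2 83.7] 75.5 rgb [180. 116. 135.]
orange_pot_mid 0.66 [231. 253.] 486 topz 0.047 circ [419.1 247.7] 24.7 rect [427.8 256.9] [71.1 20.8] 77.5 rgb [144. 114.  86.]
vial_mid 0.84 [204. 151.] 1824 topz 0.06 circ [429.6 179.2] 12.8 rect [437.3 183.5] [46.5 33.8] 41.6 rgb [35. 26. 23.]
scene 15 45 [585.6 201.5  23.8] 29.8
scene 30 59 [587.9 200.1  40.7] 49.6
scene 50 33 [589.  201.4  58.1] 64.8
scene 65 20 [591.2 203.3  72.5] 83.8
side 15 28 [587.2 213.4  22.8] 29.5
side 30 55 [588.9 213.   40.4] 49.8
side 50 28 [591.2 210.1  58.1] 64.8
side 65 18 [590.9 207.8  72.2] 82.2
```

View pics/w4.png

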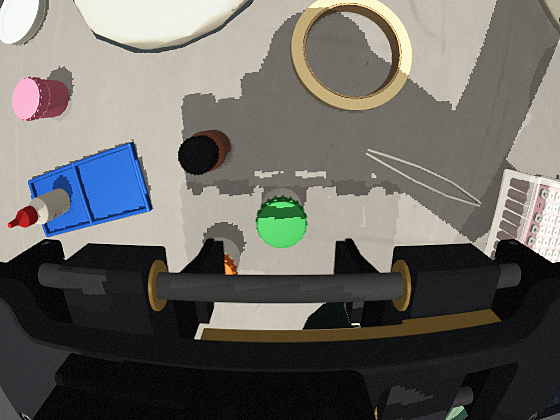

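```bash
python3 -m creep '[[0.4,0,0,30,0,0,0],[0.4,0,0,60,0,0,0],[0.4,0,0,78,0,0,0],[0.4,0,0,85,0,0,0],[0.4,0,0,85,0,0,0],[0.4,0,0,85,0,0,0]]' && python3 -m creep '[[-1,0,0,0,0,0,0],[-1,0,0,0,0,0,0],[-1,0,0,0,0,0,0],[-1,0,0,0,0,0,0],[-1,0,0,0,0,0,0],[-1,0,0,0,0,0,0]]'
```

```text
time_s: 9.05
tcp_pos: [0.3825, 0.2371, 0.1987]
ee_rot: [[-0.114, -0.994, 0.001], [-0.994, 0.114, 0.0], [-0.0, -0.0, -1.0]]
wrist_force: [0.6, 0.3, 0.2]
gripper_width: 0.701
gripper_force: 0.0
time_s: 9.55
tcp_pos: [0.3822, 0.2368, 0.1988]
ee_rot: [[-0.114, -0.993, 0.001], [-0.993, 0.114, 0.001], [-0.001, -0.0, -1.0]]
wrist_force: [-2.1, -0.4, 3.7]
gripper_width: 0.392
gripper_force: 30.0
```

```bash
python3 -m creep '[[-1,0,0,-25,0,0,0],[-1,0,0,-60,0,0,0],[-1,3,-20,-88,0,0,0],[-1,9,-55,-88,0,0,0],[-1,14,-90,-88,0,0,0],[-1,19,-122,-88,0,0,0],[-1,23,-149,-88,0,0,0],[-1,23,-149,-88,0,0,0]]' && python3 -m creep '[[-1,0,0,0,0,0,0],[-1,0,0,20,0,0,0],[-1,0,0,50,0,0,0],[-1,0,0,70,0,0,0],[-1,0,0,80,0,0,0],[-1,0,0,80,0,0,0],[-1,0,0,80,0,0,0]]'
```

```text
time_s: 10.22
tcp_pos: [0.5313, 0.1959, 0.2859]
ee_rot: [[-0.117, -0.993, 0.002], [-0.993, 0.117, 0.0], [-0.001, -0.002, -1.0]]
wrist_force: [0.2, 0.1, -0.4]
gripper_width: 0.398
gripper_force: 30.0
time_s: 10.8
tcp_pos: [0.5272, 0.1973, 0.2065]
ee_rot: [[-0.113, -0.994, -0.0], [-0.994, 0.113, -0.001], [0.001, 0.0, -1.0]]
wrist_force: [1.0, 0.5, -0.8]
gripper_width: 0.396
gripper_force: 30.0
```

```bash
python3 -m creep '[[-1,0,0,2,0,0,0],[-1,0,0,4.5,0,0,0],[-1,0,0,4.5,0,0,0],[-1,0,0,4.5,0,0,0]]' && python3 -m creep '[[0,0,0,0,0,0,0],[0.1,0,0,0,0,0,0],[0.1,0,0,0,0,0,0],[0.1,0,0,0,0,0,0],[0.1,0,0,0,0,0,0],[0.1,0,0,-20,0,0,0],[0.1,0,0,-60,0,0,0],[0.1,0,0,-95,0,0,0]]'
```

```text
time_s: 11.13
tcp_pos: [0.5276, 0.1969, 0.2024]
ee_rot: [[-0.114, -0.993, 0.001], [-0.993, 0.114, 0.001], [-0.001, -0.001, -1.0]]
wrist_force: [0.2, 0.2, -0.1]
gripper_width: 0.395
gripper_force: 30.0
time_s: 11.8
tcp_pos: [0.5274, 0.1967, 0.2973]
ee_rot: [[-0.114, -0.993, -0.002], [-0.993, 0.114, -0.002], [0.002, 0.002, -1.0]]
wrist_force: [0.4, -0.7, -0.3]
gripper_width: 0.55
gripper_force: 0.0
```

```bash
python3 -m creep '[[0.2,9,30,0,0,0,0],[0.2,18,62,0,0,0,0],[0.2,28,95,0,0,0,0],[0.2,28,95,0,0,0,0],[0.2,28,95,10,0,0,0]]' 
python3 look.py w5 vial_mid green_pot_mid dropper_mid
```

```text
time_s: 12.22
tcp_pos: [0.4287, 0.1795, 0.2886]
ee_rot: [[-0.112, -0.994, 0.003], [-0.994, 0.112, 0.002], [-0.003, -0.003, -1.0]]
wrist_force: [1.7, 0.6, 0.2]
gripper_width: 0.6
gripper_force: 0.0
12.2167 [0.4287479  0.17954702 0.28860607] [ 42.8  13.9 -30.7   0.  -45.2 -49.3]
vial_mid 0.89 [279. 213.] 1821 topz 0.06 circ [429.7 179.2] 12.8 rect [433.4 187.7] [46.2 38.1] 38.5 rgb [42. 32. 28.]
green_pot_mid 0.91 [170. 235.] 1107 topz 0.047 circ [524.8 191. ] 17.5 rect [521.4 196.4] [25.8 42.7] 21.0 rgb [ 91. 132.  90.]
green_pot_mid 0.56 [ 92. 150.] 2245 topz 0.045 circ [579.5 107. ] 19.0 rect [597.3 105.9] [73.5 44.7] 8.2 rgb [193. 133. 153.]
```

View pics/w5.png

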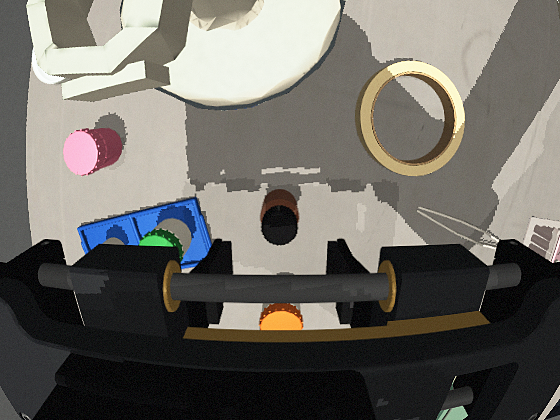

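```bash
python3 -m creep '[[0.2,0,0,30,0,0,0],[0.2,0,0,60,0,0,0],[0.2,0,0,76,0,0,0],[0.2,0,0,82,0,0,0],[0.2,0,0,82,0,0,0],[0.2,0,0,82,0,0,0]]' && python3 -m creep '[[-1,0,0,0,0,0,0],[-1,0,0,0,0,0,0],[-1,0,0,0,0,0,0],[-1,0,0,0,0,0,0],[-1,0,0,0,0,0,0],[-1,0,0,0,0,0,0]]'
```

```text
time_s: 12.92
tcp_pos: [0.4306, 0.1803, 0.2052]
ee_rot: [[-0.114, -0.993, 0.001], [-0.993, 0.114, 0.0], [-0.0, -0.001, -1.0]]
wrist_force: [0.5, 0.0, 1.0]
gripper_width: 0.599
gripper_force: 0.0
time_s: 13.42
tcp_pos: [0.4301, 0.18, 0.2053]
ee_rot: [[-0.114, -0.994, 0.001], [-0.994, 0.114, 0.001], [-0.001, -0.001, -1.0]]
wrist_force: [-0.8, 0.6, 3.2]
gripper_width: 0.322
gripper_force: 30.0
```

```bash
python3 -m creep '[[-1,0,0,-25,0,0,0],[-1,0,0,-60,0,0,0],[-1,-15,-17,-90,0,0,0],[-1,-40,-44,-95,0,0,0],[-1,-66,-73,-95,0,0,1],[-1,-92,-102,-95,0,0,2],[-1,-118,-131,-95,0,0,3],[-1,-140,-155,-95,0,0,3]]' && python3 -m creep '[[-1,-17,-19,0,0,0,0],[-1,-17,-19,0,0,0,0],[-1,-17,-19,20,0,0,0],[-1,-17,-19,50,0,0,0],[-1,-17,-19,75,0,0,0],[-1,-17,-19,85,0,0,0],[-1,-17,-19,85,0,0,0],[-1,-17,-19,85,0,0,0]]'
```

```text
time_s: 14.08
tcp_pos: [0.6016, 0.3024, 0.2994]
ee_rot: [[-0.167, -0.986, 0.0], [-0.986, 0.167, 0.0], [-0.0, -0.0, -1.0]]
wrist_force: [0.3, 0.7, -0.1]
gripper_width: 0.321
gripper_force: 30.0
time_s: 14.75
tcp_pos: [0.6216, 0.3149, 0.215]
ee_rot: [[-0.165, -0.986, 0.0], [-0.986, 0.165, -0.001], [0.001, -0.0, -1.0]]
wrist_force: [-0.4, 0.6, 0.1]
gripper_width: 0.323
gripper_force: 30.0
```

Floor height is TCP 0.2083; go down 6.5, release, raise.

```bash
python3 -m creep '[[-1,0,0,3,0,0,0],[-1,0,0,6,0,0,0],[-1,0,0,6.5,0,0,0],[-1,0,0,6.5,0,0,0]]' && python3 -m creep '[[-0.15,0,0,0,0,0,0],[0.1,0,0,0,0,0,0],[0.1,0,0,0,0,0,0],[0.1,0,0,0,0,0,0],[0.1,0,0,0,0,0,0],[0.1,0,0,-20,0,0,0],[0.1,0,0,-60,0,0,0],[0.1,0,0,-95,0,0,0]]'
```

```text
time_s: 15.08
tcp_pos: [0.6215, 0.3149, 0.209]
ee_rot: [[-0.166, -0.986, 0.001], [-0.986, 0.166, 0.001], [-0.001, -0.001, -1.0]]
wrist_force: [-1.2, 0.3, -1.3]
gripper_width: 0.324
gripper_force: 30.0
time_s: 15.75
tcp_pos: [0.6214, 0.3148, 0.3035]
ee_rot: [[-0.166, -0.986, -0.002], [-0.986, 0.166, -0.002], [0.002, 0.002, -1.0]]
wrist_force: [2.1, -0.2, 0.5]
gripper_width: 0.55
gripper_force: 0.0
```

```bash
python3 -m creep '[[0.45,-10,22,0,0,0,-7],[0.45,-21,46,0,0,0,-14],[0.45,-32,71,0,0,0,-21],[0.45,-43,96,0,0,0,-28],[0.45,-54,121,0,0,0,-35],[0.45,-65,146,0,0,0,-42],[0.45,-73,164,0,0,0,-49],[0.45,-73,164,0,0,0,-56]]' && python3 -m creep '[[0.45,0,0,0,0,0,-7],[0.45,0,0,5,0,0,-14],[0.45,0,0,10,0,0,-21],[0.45,0,0,15,0,0,-28],[0.45,0,0,20,0,0,-32],[0.45,0,0,20,0,0,-32],[0.45,0,0,20,0,0,-32]]'
python3 look.py w6 beaker_mid vial_mid
```

```text
time_s: 16.42
tcp_pos: [0.4691, 0.416, 0.3036]
ee_rot: [[0.732, -0.682, -0.0], [-0.682, -0.732, 0.001], [-0.001, -0.0, -1.0]]
wrist_force: [-0.0, -0.2, -0.3]
gripper_width: 0.726
gripper_force: 0.0
time_s: 17.0
tcp_pos: [0.4718, 0.4141, 0.2831]
ee_rot: [[0.979, -0.202, -0.0], [-0.202, -0.979, -0.001], [-0.0, 0.001, -1.0]]
wrist_force: [-0.4, 0.2, 0.4]
gripper_width: 0.725
gripper_force: 0.0
17.0 [0.47184422 0.41405555 0.28312845] [ 56.   28.3  -8.1   0.  -53.6  22.3]
beaker_mid 0.82 [277. 220.] 2398 topz 0.032 circ [472.1 414.1] 20.4 rect [470.2 414.1] [43.8 44.1] 79.8 rgb [140. 138. 122.]
vial_mid 0.67 [367.   5.] 914 topz 0.06 circ [611.2 316.5] 7.4 rect [614.  318.2] [29.  14.4] 65.8 rgb [79. 59. 38.]
```

View pics/w6.png

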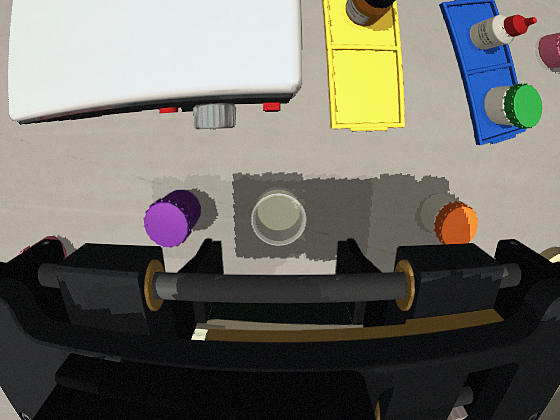

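```bash
python3 -m creep '[[0.45,0,0,30,0,0,0],[0.45,0,0,60,0,0,0],[0.45,0,0,82,0,0,0],[0.45,0,0,91,0,0,0],[0.45,0,0,91,0,0,0],[0.45,0,0,91,0,0,0]]' && python3 -m creep '[[-1,0,0,0,0,0,0],[-1,0,0,0,0,0,0],[-1,0,0,0,0,0,0],[-1,0,0,0,0,0,0],[-1,0,0,0,0,0,0],[-1,0,0,0,0,0,0]]'
```

```text
time_s: 17.65
tcp_pos: [0.4723, 0.4145, 0.1929]
ee_rot: [[0.98, -0.2, 0.001], [-0.2, -0.98, 0.0], [0.001, -0.001, -1.0]]
wrist_force: [0.1, 0.3, -0.2]
gripper_width: 0.723
gripper_force: 0.0
time_s: 18.15
tcp_pos: [0.472, 0.4143, 0.1931]
ee_rot: [[0.98, -0.2, 0.001], [-0.2, -0.98, 0.001], [0.001, -0.001, -1.0]]
wrist_force: [-0.4, 0.1, 4.0]
gripper_width: 0.45
gripper_force: 29.8
```

```bash
python3 -m creep '[[-1,0,0,-20,0,0,0],[-1,0,0,-55,0,0,0],[-1,0,0,-90,0,0,0],[-1,0,0,-110,0,0,7],[-1,25,18,-110,0,0,14],[-1,50,35,-110,0,0,21],[-1,75,52,-110,0,0,28],[-1,100,70,-110,0,0,35]]' && python3 -m creep '[[-1,0,0,0,0,0,7],[-1,0,0,0,0,0,14],[-1,0,0,0,0,0,21],[-1,0,0,0,0,0,28],[-1,0,0,0,0,0,35],[-1,0,0,0,0,0,42],[-1,0,0,0,0,0,49],[-1,0,0,0,0,0,53]]' && python3 -m creep '[[-1,0,0,0,0,0,0],[-1,0,0,30,0,0,0],[-1,0,0,65,0,0,0],[-1,0,0,90,0,0,0],[-1,0,0,100,0,0,0],[-1,0,0,100,0,0,0],[-1,0,0,100,0,0,0]]'
```

```text
time_s: 18.82
tcp_pos: [0.5563, 0.3247, 0.3024]
ee_rot: [[0.684, -0.73, 0.0], [-0.73, -0.684, 0.0], [-0.0, -0.0, -1.0]]
wrist_force: [0.5, 0.6, -0.8]
gripper_width: 0.45
gripper_force: 29.9
time_s: 19.48
tcp_pos: [0.5557, 0.3253, 0.302]
ee_rot: [[-0.171, -0.985, -0.0], [-0.985, 0.171, -0.0], [0.0, 0.0, -1.0]]
wrist_force: [-0.1, 0.4, -0.7]
gripper_width: 0.448
gripper_force: 29.9
time_s: 20.07
tcp_pos: [0.5563, 0.3258, 0.2027]
ee_rot: [[-0.165, -0.986, 0.001], [-0.986, 0.165, -0.0], [0.0, -0.001, -1.0]]
wrist_force: [-0.1, 0.0, 1.2]
gripper_width: 0.449
gripper_force: 29.9
```

Floor at TCP 0.1961; go 6.2 down, release, raise and look.

```bash
python3 -m creep '[[-1,0,0,3,0,0,0],[-1,0,0,6,0,0,0],[-1,0,0,6.2,0,0,0],[-1,0,0,6.2,0,0,0]]' && python3 -m creep '[[0.05,0,0,0,0,0,0],[0.15,0,0,0,0,0,0],[0.15,0,0,0,0,0,0],[0.15,0,0,0,0,0,0],[0.15,0,0,0,0,0,0],[0.15,0,0,-20,0,0,0],[0.15,0,0,-60,0,0,0],[0.15,0,0,-100,0,0,0]]' && python3 -m creep '[[0.15,30,25,-20,0,0,0],[0.15,60,50,-40,0,0,0],[0.15,85,75,-60,0,0,0],[0.15,110,100,-80,0,0,0],[0.15,110,130,-80,0,0,0],[0.15,110,150,-80,0,0,0],[0.15,110,150,-80,0,0,0],[0.15,110,150,-80,0,0,0]]'
python3 look.py w7 beaker_mid vial_mid; python3 - <<'E'
from h import *
L=[]
for c,b in [("scene",(200,290,220,460)),("side",(180,260,230,370))]:
    im,d=vision.capture(c); P=cloud(c,d); a=im[b[0]:b[1],b[2]:b[3],::-1]; L.append(cv2.resize(a,(620,int(620*a.shape[0]/a.shape[1])),interpolation=cv2.INTER_CUBIC))
cv2.imwrite("pics/end.png",np.vstack([cv2.resize(l,(620,280)) for l in L]))
E
```

```text
time_s: 20.4
tcp_pos: [0.5559, 0.3256, 0.1969]
ee_rot: [[-0.166, -0.986, 0.001], [-0.986, 0.166, 0.001], [-0.001, -0.001, -1.0]]
wrist_force: [-0.3, -0.9, 0.2]
gripper_width: 0.448
gripper_force: 29.9
time_s: 21.07
tcp_pos: [0.5555, 0.3251, 0.2954]
ee_rot: [[-0.166, -0.986, -0.004], [-0.986, 0.166, -0.003], [0.004, 0.003, -1.0]]
wrist_force: [0.9, 0.5, 0.9]
gripper_width: 0.574
gripper_force: 0.0
time_s: 21.73
tcp_pos: [0.3889, 0.2418, 0.3768]
ee_rot: [[-0.164, -0.986, 0.001], [-0.986, 0.164, 0.001], [-0.002, -0.001, -1.0]]
wrist_force: [0.1, 0.1, -0.9]
gripper_width: 0.574
gripper_force: 0.0
21.7333 [0.388939   0.24178149 0.37684741] [ 52.3   7.  -24.4   0.  -58.4 -61.7]
```

View pics/end.png

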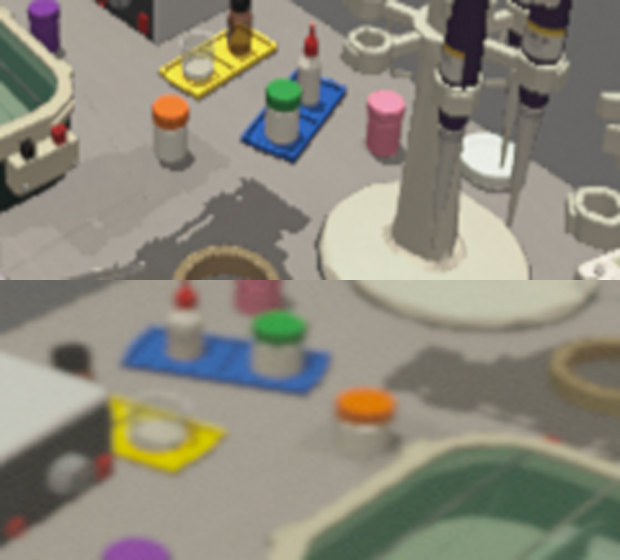

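View pics/w7.png

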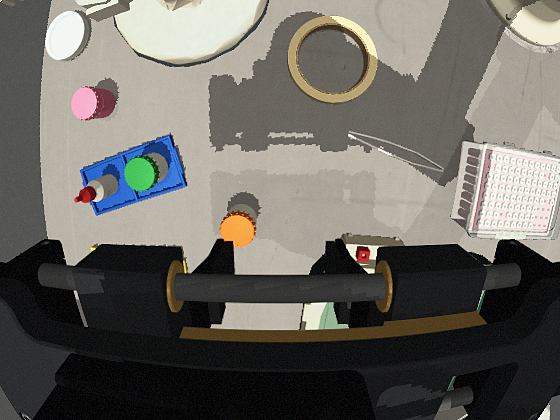

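All four things stand upright in their compartments: dropper and green pot in blue, vial and beaker in yellow. The orange pot and the dish are untouched.

```bash
python3 -c "
from station import r
print(r.finish_job())"
```

```text
the job is handed in; nothing more can be done
None
```

The job is handed in: the last pictures show the red-nozzled dropper and green-lidded pot upright in the blue tray and the amber vial and beaker upright in the yellow tray, one to a compartment, with the orange-lidded pot and round dish left alone, after about 22 s of robot time.

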